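Tuck the rain-diverter flashing under the shingles of a nest-box roof

ROBOT

A 6-joint arm with a two-finger parallel gripper is mounted at the origin on the work surface. World frame = base frame: x ahead of the robot, y to its left, z up, the work surface at z = 0. Lengths are in m, angles in degrees, forces in N, time in s.
With the tool pointing down it reaches from about 0.4 to 0.825 m from the base axis. Payload 7 kg.
Tool frame: the origin (TCP) lies at the very end of the fingers, on their centre line; the grasp point (between the pads) lies 19 mm behind it; z points along the fingers, y is the direction in which the jaws open and shut (so a half turn about z gives the same grasp; the last joint's range is limited). The gripper opens to 85 mm and grips with 20 to 120 N. Pads are 22 mm wide; open, the fingers measure 114 mm over their backs; the gripper's body (76 mm by 85 mm) begins 54 mm behind the grasp point. The pads swing forward as they close: fully open they stand 13 mm farther back than shut.
Start: joints at [16.507, 20.546, 0.682, 0, -70.136, -16.507], TCP at [0.675, -0, 0.231] pointing down, gripper open.
Joint ranges: [-176.03, 176.03], [-82.01, 121.73], [-58.28, 71.71], [-173.87, 95.51], [-174.79, -0.11], [-173.66, 173.66]. Speed limits (degrees/s): [136.94, 136.94, 172.46, 180, 180, 180].

INTERFACE

Orientations are given as a 3x3 rotation matrix whose columns are the frame's x, y, z axes.
In Python, from plant import * gives the robot as it stands.
- The arm moves only by the tool play_rows, never from a script. Its argument "series" is a list of rows, each a list of 2 entries, a list of its own where there are three numbers: the shift along the tool's x, y, z scaled (see below), then the turn, a rotation vector about the tool's x, y, z scaled (see below). In form: [[[x, y, z], [ax, ay, az]], ...]. A call has 1 to 12 rows; each row shifts and turns the pose as measured when the row begins, along the tool's axes as they then stand; what a row does not reach is not made up. The controller multiplies each number of a shift by 3 cm and each number of a turn by 8 degrees. A row lasts 1/8 s, in which the tool goes at most 62.5 mm and 10.7 degrees, less where a joint would pass 70% of its speed; a pose out of reach is approached as far as the arm can. A call with a number of a shift or a turn outside -1 to 1 is refused whole. A call with a gripper value outside its range is refused whole. "grip" is the gripper command: -1 is fully open, 1 is shut, values between are in proportion, set as the call begins (left out, the last holds). The fingers move at their own pace and stop on an object; "grip_force" is the grip in N (left out, the last holds). Time passes only in rows, so rows that do not move let the fingers close. It gives the time, the measured TCP pose, the force and the opening at its end, in the units of the state.
- read_state(): the state, without advancing time (a new reading comes with each control period).
- read_camera(name): name is "scene" or "side" or "wrist"; returns a dict with "frame" (480x640x3 uint8, blue, green, red), "mtx" (3x3 intrinsics, pixels), "R" (3x3) and "t" (3): a world point X has camera coordinates R X + t. Camera axes: x right, y down, z forward; pixel columns grow to the right and rows downward; lengths in m; the calibration is good to about 2 mm. A picture is of the moment at which its call begins. There is no depth.
- sign_off(): hands the job in, once; it reports no verdict.
The state is a dict: "clock": time; "q": joint angles; "joint_vel": joint speeds; "tau": joint torques, N m; "eef_pos": TCP position; "tool_rot": TCP orientation; "force": force on the tool from outside, world axes, zero at the start; "moment": the same for the moment, N m; "opening": opening from 0.0 (shut) to 1.0 (fully open).
Only numpy, scipy, OpenCV 4.12 (cv2) and the standard library are available. Lean on these libraries where they do the work, as an engineer would, in place of code of your own. Each camera call takes 0.05 s, during which the arm holds its last target. There are 200 camera calls.

TASK

Slide the loose stop of the jig up against the ridge edge of the nest-box roof panel and lock it there by turning its wing knob clockwise until tight. Then pick up the copper flashing by its upstand, lay its flange on the lower shingles with the upstand on the eaves side, centred and square on the panel, and slide the flange under the three lapped shingles until its edge meets the batten, without lifting those shingles. Finish while still gripping the upstand and pressing the flashing firmly down flat on the roof; do not let go, and leave the other things on the bench alone.

Things in the scene. Friction and masses are not known exactly. Their poses are not given: they have to be found in the camera images.
- jig: Assembly jig screwed to the bench: plywood base 220 mm (its x) by 340 mm (its y) by 15 mm thick, level. Origin on the bench surface (z = 0); the base spans y -200 to +140 mm, x -110 to +110 mm. Its +y end carries a wooden fence, 10 mm high above the base, inner face at y = +122 mm; along its middle at the -y end an aluminium T-track carries the sliding stop.
- stop_face (a point): Middle of the face of the sliding stop's aluminium face plate (110 mm wide, top 24 mm above the base), 12 mm above the base top. Axes as the jig's; the stop slides along the jig's y and at the start stands 14 to 42 mm from the roof panel's ridge edge. The stop's wooden block is 50 x 50 x 30 mm; unlocked it slides with about 1 N.
- stop (a joint): Slide of the stop along the T-track, m: 0 at the track's outer end, grows as the stop moves along the jig's +y towards the roof panel (range 0 to 0.060).
- knob_grip (a point): Centre of the grip bar of the black wing knob on top of the stop: bar 50 mm long, 11 mm thick, 22 mm high, centred on this point, which lies 59 mm above the jig's base top (74 mm above the bench), 35 mm behind the stop's face. Local x runs along the bar, z up; the bar turns about this point's z. The space round and below the bar is free for 10 mm down to the round hub.
- knob (a joint): Angle of the wing knob, rad: starts at 0 to 0.2 (loose), grows as it is turned clockwise seen from above, stiff (about 0.1 Nm); from about 0.9 its screw bears on the track, tight at its end of 1.45. Tight, the stop holds more than 40 N; loose, it and the panel shift under a push.
- panel: Nest-box roof panel loose on the jig: board 200 x 200 x 12 mm, axes within 1 degree of the jig's. Origin under its middle, 15 mm above the bench. Eaves y = +100 mm (by the fence), ridge y = -100. Lower shingles cover y -35 to +106, flat top at z = 18 mm. Three upper shingles lap over: butt edges at y = 0, underside z = 24, top 30 mm. The pocket under them ends at y = -35. Width 196 mm in x.
- batten_foot (a point): Foot of the batten inside the pocket, where the flashing's edge must come: middle of the panel in x, y = -35 mm of the panel, on top of the lower course. Axes as the panel's.
- ridge_edge (a point): Middle of the roof board's ridge edge (its -y end face, y = -100 mm of the panel), 12 mm above its underside: where the stop's face must bear. Axes as the panel's.
- shingle_a (a joint): Lift angle, rad, of the free 41 mm end of the upper shingle at the panel's -x side: 0 lying as laid, grows as it is lifted; weakly springy (0.1 rad lifts the butt edge 4 mm and takes about 3 N).
- shingle_b (a joint): The same for the middle upper shingle.
- shingle_c (a joint): The same for the upper shingle at the panel's +x side.
- flashing: Copper flashing, an L of 2.5 mm sheet 150 mm long (its x), 0.14 to 0.28 kg, lying on its flange left of the jig. Origin at the middle of its bend, at the underside and outer face: the flange runs 65 mm to -y, the upstand (y -2.5 to 0) rises to z = 35 mm. Home: axes parallel to the panel's, origin at y = +30, z = 18 mm of the panel (35 mm of flange under the shingles, 30 mm in sight).
- flange_edge (a point): Middle of the flashing's free flange edge, on its underside (y = -65 mm of the flashing). Axes as the flashing's.
- leaf_tub: Bystander: white plastic tub of dry leaves, 88 mm across, 50 mm high.
- glue: Bystander: glue bottle, 48 mm across, 115 mm high, standing.
- cone: Bystander: small fir cone, 40 mm across, 46 mm high.
- red_lid: Bystander: red plastic lid, 42 mm across, 14 mm high, between the flashing and the jig.
- hammer: Bystander: small hammer, 200 mm long, lying right of the jig.
- brush: Bystander: brush, 170 mm long, lying beyond the flashing.
- spare_shingles: Bystander: two spare cedar shingles, 62 x 120 x 12 mm together.
- lower_course: The lower course of shingles fixed on the roof panel, 196 x 141 x 6 mm, on which the flashing's flange is pressed. Origin at the panel's middle, on top of the board (12 mm above the panel's origin); its flat top is at z = 6 mm.
Mind the look-alikes: they are no part of the job. Leave any purple look-alike of the flashing alone.

How it is judged:
By the outcome, as a careful person would: the job done as asked, in the order asked, and still so for the second after the job is handed in, while the arm keeps its last pose, push and grip.
It also fails if it takes over 58 s, if anything falls off the work surface, if the arm or the gripper's body presses on something with over 40 N, if the wrist force passes 120 N, or if a joint passes its speed limit or range.

## Working session

There is one attempt and no reset: what is moved stays moved. The work goes in short steps, Python scripts to look and compute and a tool call to move; the robot and the scene stay as the last step left them, time stands still between calls to the robot, and variables do not carry over. Pictures are saved under pics/ and viewed, about 8 in all and at most 12, crops included, and the job is handed in when it is done.

Besides the shell and the picture viewer there is one more tool, called after ">>>" by a JSON object that holds its "method" and its "body", one argument or row to a line. play_rows: Moves the arm, as the interface text tells. Shifts and turns lie within -1 to 1; 1 stands for 3 cm of shift or 8 degrees of turn. Its arguments: {"type":"object","properties":{"series":{"type":"array","items":{"type":"array"}},"grip":{"type":"number"},"grip_force":{"type":"number"}},"required":["series"]}

```bash
ls; mkdir -p pics; python3 - <<'E'
from plant import *
import cv2,pickle
s=read_state(); print({k:s[k] for k in ('clock','eef_pos','tool_rot','force','opening')})
for n in("scene","side","wrist"):
    c=read_camera(n); pickle.dump(c,open(f"{n}0.pkl","wb")); cv2.imwrite(f"pics/{n}0.png",c["frame"]); print(n,c["mtx"].round(1).tolist(),c["R"].round(3).tolist(),c["t"].round(3))
E
```

```text
pics
{'clock': 0.0, 'eef_pos': array([ 6.74519938e-01, -3.92413682e-05,  2.30365651e-01]), 'tool_rot': array([[-1.35436567e-04, -9.99998618e-01, -1.65673641e-03],
       [-9.99999982e-01,  1.35651205e-04, -1.29442998e-04],
       [ 1.29667557e-04,  1.65671885e-03, -9.99998619e-01]]), 'force': array([ 0.35204404, -0.11232802, -0.74776234]), 'opening': 1.0013364045339195}
scene [[531.0, 0.0, 328.0], [0.0, 531.0, 238.9], [0.0, 0.0, 1.0]] [[0.592, 0.806, 0.016], [0.665, -0.477, -0.575], [-0.456, 0.35, -0.818]] [-0.348 -0.311  1.732]
side [[560.1, 0.0, 324.9], [0.0, 560.1, 232.1], [0.0, 0.0, 1.0]] [[-0.81, -0.587, -0.004], [-0.352, 0.491, -0.797], [0.469, -0.644, -0.604]] [0.454 0.232 1.198]
wrist [[411.6, 0.0, 321.9], [0.0, 411.6, 237.2], [0.0, 0.0, 1.0]] [[-1.0, -0.0, 0.001], [0.0, 0.963, 0.271], [-0.001, 0.271, -0.963]] [ 0.675 -0.034  0.379]
```

View pics/scene0.png

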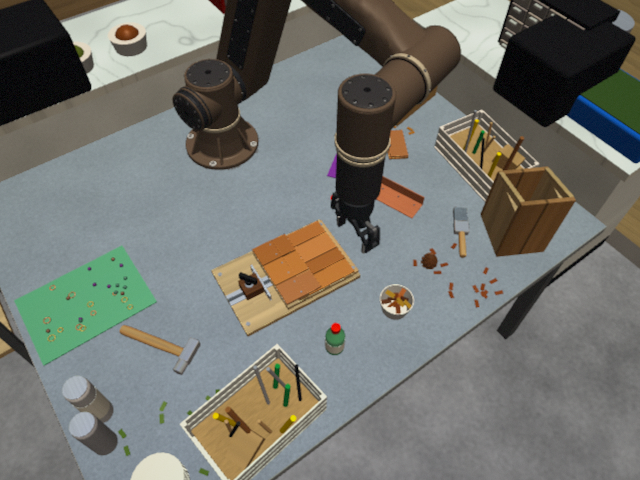

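View pics/side0.png

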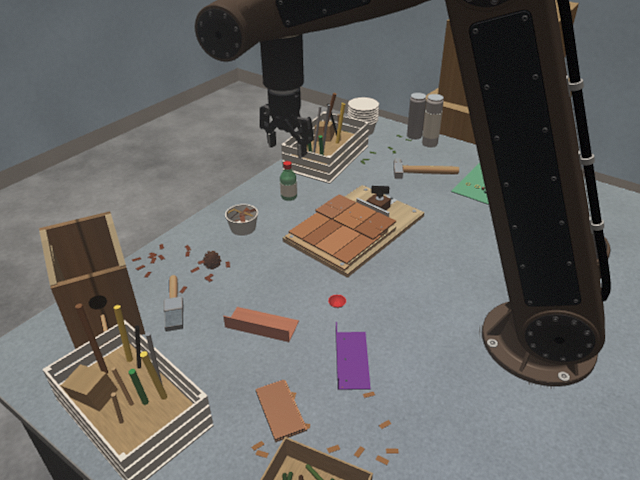

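View pics/wrist0.png

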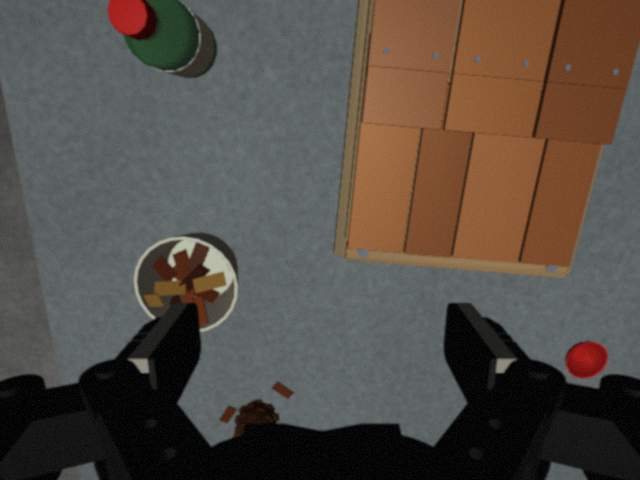

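The candidates for the flashing are the copper L at side (262,323) / scene (400,197), the purple L at side (352,358), and the spare shingles at side (280,408). The copper L fits: it is copper, has an upstand and lies left of the jig with the red lid (337,300) between. I'll confirm this with enlarged crops.

```bash
cat > h.py <<'E'
import numpy as np,cv2,pickle
def ray(c,p):
    d=c["R"].T@np.linalg.solve(c["mtx"],[p[0],p[1],1.]); return -c["R"].T@c["t"],d/np.linalg.norm(d)
def onz(c,p,z):
    o,d=ray(c,p); return o+d*(z-o[2])/d[2]
def tri(*cp):
    A=np.zeros((3,3));b=np.zeros(3);L=[]
    for c,p in cp:
        o,d=ray(c,p);M=np.eye(3)-np.outer(d,d);A+=M;b+=M@o;L.append((o,M))
    x=np.linalg.solve(A,b); return x,[round(1e3*np.linalg.norm(M@(x-o)),1) for o,M in L]
def proj(c,X):
    q=c["mtx"]@(c["R"]@np.asarray(X)+c["t"]); return q[:2]/q[2]
def load(n): return pickle.load(open(n+".pkl","rb"))
def crop(im,x,y,w,h,W=400,H=300):
    r=cv2.resize(im[y:y+h,x:x+w],(W,H),interpolation=cv2.INTER_CUBIC)
    for f in range(0,w,20): cv2.putText(r,str(x+f),(int(f*W/w),8),0,.28,(0,255,255));cv2.line(r,(int(f*W/w),9),(int(f*W/w),13),(0,255,255))
    for f in range(0,h,20): cv2.putText(r,str(y+f),(0,int(f*H/h)+3),0,.28,(0,255,0));cv2.line(r,(20,int(f*H/h)),(24,int(f*H/h)),(0,255,0))
    return r
E
python3 - <<'E'
from h import *
s=load("scene0")["frame"];d=load("side0")["frame"]
m=np.vstack([np.hstack([crop(d,215,295,100,75),crop(d,280,180,160,120)]),np.hstack([crop(s,360,170,100,75),crop(s,205,220,160,120)])])
cv2.imwrite("pics/m1.png",m)
E
```

```text
(no output)
```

View pics/m1.png

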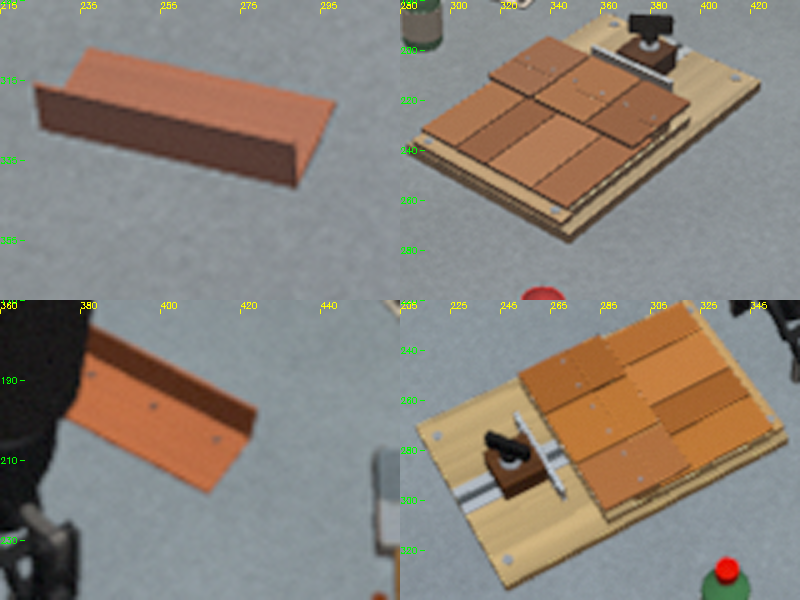

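The crops confirm it: the copper L has its upstand at side (224,316)–(289,331). Next I'll take coarse positions.

```bash
python3 - <<'E'
from h import *
s,d,w=load("scene0"),load("side0"),load("wrist0")
p=lambda n,x:print(n,*[np.round(np.asarray(v)*(1000 if i==0 else 1),1) for i,v in enumerate(x if isinstance(x,tuple) else (x,))])
p("knob",tri((s,(248.2,278.8)),(d,(380,189.6))))
p("up top right",tri((s,(424.2,198)),(d,(223.75,316.25))))
p("up bot right",tri((s,(422,204)),(d,(225.2,327))))
p("flange corner right",tri((s,(412.2,218)),(d,(237,307))))
for n,q,z in(("upTL",(223.75,316.25),.035),("upTR",(289,331.2),.035),("botL",(225.2,327),0),("botR",(289.2,341.5),0),("flR",(298.8,320.8),0.0025),("flL",(237,307),.0025)): p(n,onz(d,q,z))
for n,q,z in(("jig fence +x",(335,257),.025),("jig fence -x",(570,277),.025),("edge top",(357,10),.015),("butt+x",(361,123),.045),("butt-x",(607,143),.045),("eave+x",(347,248),.033),("eave-x",(572,268),.033)): p(n,onz(w,q,z))
E
```

```text
knob [ 529.5 -213.7   71.9] [1.7 1.7]
up top right [572.3 361.1  31.7] [2.3 2.3]
up bot right [5.703e+02 3.623e+02 4.000e-01] [1.3 1.3]
flange corner right [592.4 302.2   0.6] [2.2 2.2]
upTL [567.9 361.9  35. ]
upTR [426.1 313.3  35. ]
botL [569.6 361.2   0. ]
botR [428.8 311.7   0. ]
flR [448.  253.7   2.5]
flL [589.2 302.1   2.5]
jig fence +x [663.  47.  25.]
jig fence -x [450.4  66.1  25. ]
edge top [ 647.2 -153.2   15. ]
butt+x [644.6 -68.1  45. ]
butt-x [452.6 -53.1  45. ]
eave+x [652.9  36.2  33. ]
eave-x [455.1  54.6  33. ]
```

>>> {"method": "play_rows", "body": {
  "series": [
    [[0.9,0.6,0.15],[0,0,0]],
    [[0.9,0.6,0.15],[0,0,0]],
    [[0.9,0.6,0.15],[0,0,0]],
    [[0.9,0.6,0.15],[0,0,0]],
    [[0.9,0.6,0.15],[0,0,0]],
    [[0.9,0.6,0.15],[0,0,0]],
    [[0.9,0.6,0.15],[0,0,0]],
    [[0.5,0.5,0.15],[0,0,0]],
    [[0,0,0],[0,0,0]]
  ]
}}

```text
clock: 1.27
eef_pos: [0.5275, -0.2092, 0.1908]
tool_rot: [[0.001, -1.0, -0.006], [-1.0, -0.001, 0.0], [-0.0, 0.006, -1.0]]
force: [0.0, 0.2, 0.8]
opening: 0.999
```

```bash
cat > snap.py <<'E'
import sys,pickle,cv2
from plant import *
n=sys.argv[1]
for cam in (sys.argv[2:] or ["wrist"]):
    c=read_camera(cam);pickle.dump(c,open(f"{cam}{n}.pkl","wb"));cv2.imwrite(f"pics/{cam}{n}.png",c["frame"])
s=read_state();print(s["clock"],s["eef_pos"].round(4),s["tool_rot"].round(3).tolist(),s["force"].round(1),s["moment"].round(2),round(s["opening"],3),s["q"][5].round(1))
E
python3 snap.py 1
```

```text
1.325 [ 0.5283 -0.2088  0.1911] [[0.001, -1.0, -0.006], [-1.0, -0.001, 0.0], [-0.0, 0.006, -1.0]] [-0.5  0.5 -0.2] [ 0.01 -0.01 -0.  ] 0.999 1.9
```

View pics/wrist1.png

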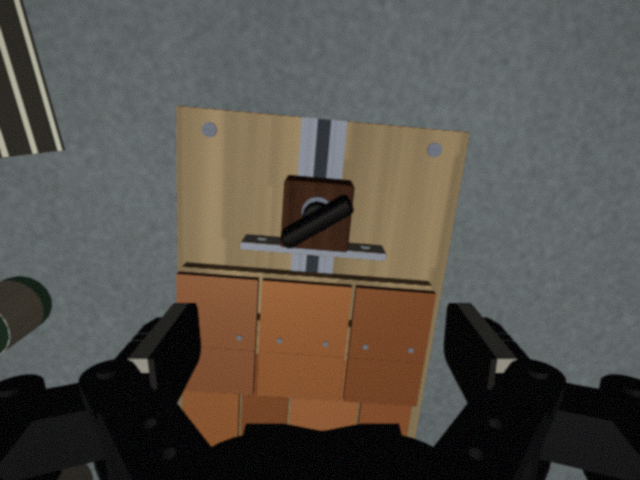

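The view shows the knob bar from (287,240) to (348,203), the stop plate at (241,245)–(384,256), and the ridge edge at (184,265)–(436,290).

```bash
python3 - <<'E'
from h import *
w=load("wrist1");w0=load("wrist0")
g=w["frame"][190:256,270:360].max(axis=2); m=(g<45).astype(np.uint8)
k=max(cv2.findContours(m,0,1)[0],key=cv2.contourArea);r=cv2.minAreaRect(k);print("rect",np.add(r[0],(270,190)),r[1:])
for n,q,z in(("barA",(287,240),.08),("barB",(348,203),.08),("barmid",np.add(r[0],(270,190)),.08),("baseA",(177,108),.015),("baseB",(468,132),.015),("plateA",(241,240),.039),("plateB",(384,253),.039),("ridgeA",(184,264),.042),("ridgeB",(436,290),.042),("buttA",(190,392),.045),("buttB",(417,405),.045)):print(n,(onz(w,q,z)*1e3).round(1))
print(tri((w,(209,129)),(load("scene0"),(248,322)))) 
E
```

```text
rect [310.03688049 220.67443466] ((30.09957504272461, 90.702880859375), 60.708641052246094)
barA [ 549.5 -205.2   80. ]
barB [ 510.8 -229.2   80. ]
barmid [ 534.7 -217.9   80. ]
baseA [ 633.8 -287.8   15. ]
baseB [ 417.  -270.8   15. ]
plateA [ 587.1 -193.4   39. ]
plateB [ 480.2 -183.1   39. ]
ridgeA [ 630.1 -175.5   42. ]
ridgeB [ 439.6 -154.3   42. ]
buttA [634.1 -66.4  45. ]
buttB [448.4 -53.4  45. ]
(array([ 0.6101045 , -0.27051459,  0.02166601]), [np.float64(2.5), np.float64(2.5)])
```

>>> {"method": "play_rows", "body": {
  "series": [
    [[0.24,-0.09,0.5],[0,0,0]],
    [[0,0,0.3],[0,0,0.91]],
    [[0,0,0.3],[0,0,0.91]],
    [[0,0,0.3],[0,0,0.91]],
    [[0,0,0.3],[0,0,0.91]],
    [[0,0,0],[0,0,0.91]],
    [[0,0,0],[0,0,0.91]],
    [[0,0,0],[0,0,0.91]],
    [[0,0,0],[0,0,0.91]],
    [[0,0,0],[0,0,0]]
  ]
}}

```text
clock: 2.58
eef_pos: [0.5354, -0.212, 0.1275]
tool_rot: [[-0.862, -0.507, -0.013], [-0.507, 0.862, 0.001], [0.01, 0.008, -1.0]]
force: [0.4, -0.5, -0.1]
opening: 0.998
```

```bash
python3 snap.py 2; python3 - <<'E'
from h import *
w=load("wrist2");f=w["frame"]
print("proj knob top",proj(w,[.531,-.216,.085]))
E
```

```text
2.625 [ 0.5352 -0.2121  0.1274] [[-0.861, -0.508, -0.013], [-0.509, 0.861, 0.002], [0.01, 0.008, -1.0]] [-0.9 -0.3 -0.3] [ 0.01 -0.    0.  ] 0.998 -57.2
proj knob top [319.87385129 259.91318373]
```

View pics/wrist2.png

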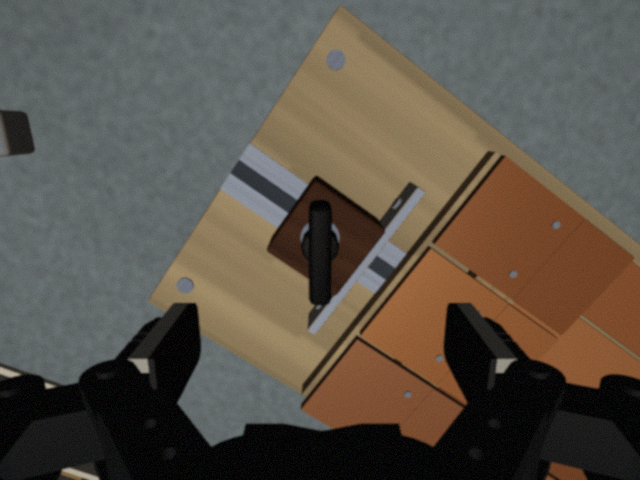

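The bar stands vertical in the image, from (319,200) to (319,303), so it is aligned with the jaws. Descending.

>>> {"method": "play_rows", "body": {
  "series": [
    [[0.27,-0.04,0.4],[0,0,0]],
    [[0,0,0.5],[0,0,0]],
    [[0,0,0.5],[0,0,0]],
    [[0,0,0.5],[0,0,0]],
    [[0,0,0.35],[0,0,0]],
    [[0,0,0],[0,0,0]]
  ]
}}

```text
clock: 3.38
eef_pos: [0.5265, -0.2172, 0.0531]
tool_rot: [[-0.858, -0.513, -0.016], [-0.513, 0.858, 0.002], [0.013, 0.01, -1.0]]
force: [-0.2, -0.4, 0.4]
opening: 1.001
```

>>> {"method": "play_rows", "body": {
  "series": [
    [[-0.08,-0.03,-0.15],[0,0,0]],
    [[0,0,0],[0,0,0]],
    [[0,0,0],[0,0,0]],
    [[0,0,0],[0,0,0]],
    [[0,0,0],[0,0,0]],
    [[0,0,0],[0,0,0]],
    [[0,0,0],[0,0,0]],
    [[0,0,0],[0,0,0]]
  ],
  "grip": 1,
  "grip_force": 50
}}

```text
clock: 4.38
eef_pos: [0.5301, -0.2169, 0.0598]
tool_rot: [[-0.858, -0.514, -0.013], [-0.514, 0.858, 0.001], [0.011, 0.008, -1.0]]
force: [-1.1, -0.0, 0.7]
opening: 0.198
```

>>> {"method": "play_rows", "body": {
  "series": [
    [[0,0,0],[0,0,0]],
    [[-0.1,0.135,0],[0,0,0]],
    [[-0.1,0.135,0],[0,0,0]],
    [[-0.1,0.135,0],[0,0,0]]
  ]
}}

```text
clock: 4.88
eef_pos: [0.5315, -0.2014, 0.0598]
tool_rot: [[-0.858, -0.513, -0.014], [-0.513, 0.858, 0.001], [0.011, 0.008, -1.0]]
force: [-0.8, -0.5, 0.4]
opening: 0.194
```

>>> {"method": "play_rows", "body": {
  "series": [
    [[-0.1,0.135,0],[0,0,0]],
    [[-0.05,0.07,0],[0,0,0]],
    [[0,0,0],[0,0,0]]
  ]
}}

```text
clock: 5.25
eef_pos: [0.5321, -0.1939, 0.0598]
tool_rot: [[-0.857, -0.514, -0.014], [-0.514, 0.858, -0.001], [0.013, 0.007, -1.0]]
force: [-0.1, -5.0, -0.7]
opening: 0.196
```

```bash
python3 snap.py 3 wrist scene side; python3 - <<'E'
from h import *
a=load("wrist3")["frame"]
m=np.hstack([crop(a,160,150,320,240,400,300),crop(load("side3")["frame"],320,170,80,60)])
n=np.hstack([crop(load("scene3")["frame"],225,240,80,60),crop(a,250,200,160,120)])
cv2.imwrite("pics/m3.png",np.vstack([m,n]))
E
```

```text
5.4 [ 0.5321 -0.1939  0.0598] [[-0.858, -0.514, -0.014], [-0.514, 0.858, -0.0], [0.013, 0.007, -1.0]] [-0.6 -5.  -0.7] [-1.9   0.    0.05] 0.203 -58.9
```

View pics/m3.png

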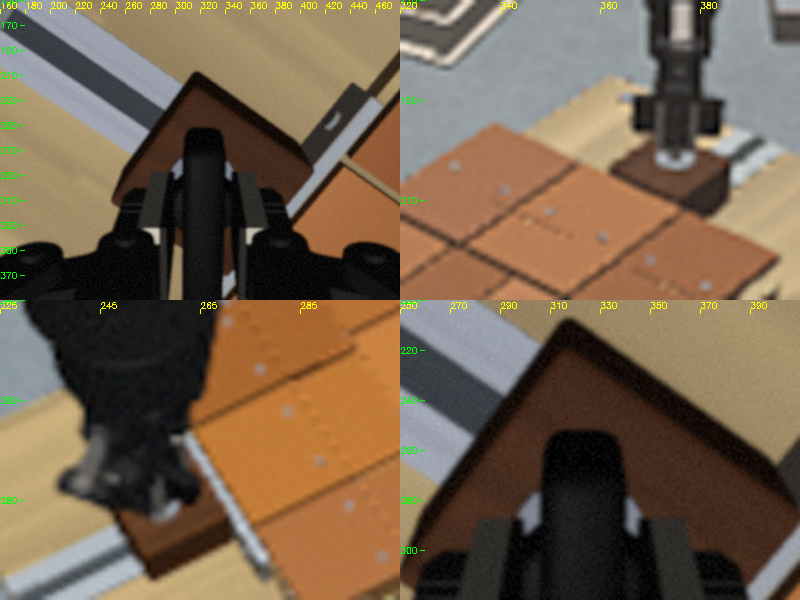

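The plate now meets the ridge edge and the force is 5 N. I'll push slightly more to seat the panel on the fence.

>>> {"method": "play_rows", "body": {
  "series": [
    [[-0.03,0.04,0],[0,0,0]],
    [[-0.03,0.04,0],[0,0,0]],
    [[0,0,0],[0,0,0]]
  ]
}}

```text
clock: 5.78
eef_pos: [0.5321, -0.1941, 0.0598]
tool_rot: [[-0.858, -0.514, -0.015], [-0.514, 0.858, -0.004], [0.016, 0.004, -1.0]]
force: [0.7, -0.6, -0.3]
opening: 0.204
```

>>> {"method": "play_rows", "body": {
  "series": [
    [[-0.023,0.032,0],[0,0,0.8]],
    [[-0.019,0.035,0],[0,0,0.8]],
    [[-0.014,0.038,0],[0,0,0.8]],
    [[-0.008,0.039,0],[0,0,0.8]],
    [[-0.003,0.04,0],[0,0,0.8]],
    [[0.002,0.04,0],[0,0,0.8]],
    [[0.007,0.04,0],[0,0,0.8]],
    [[0.012,0.038,0],[0,0,0.8]]
  ],
  "grip_force": 70
}}

```text
clock: 6.78
eef_pos: [0.5322, -0.1936, 0.06]
tool_rot: [[-0.929, 0.371, -0.017], [0.371, 0.929, -0.016], [0.01, -0.021, -1.0]]
force: [1.1, -10.5, -2.8]
opening: 0.186
```

>>> {"method": "play_rows", "body": {
  "series": [
    [[0.015,0.037,0],[0,0,0.8]],
    [[0.019,0.035,0],[0,0,0.8]],
    [[0.022,0.032,0],[0,0,0.8]],
    [[0.02,0.025,0],[0,0,0.8]]
  ]
}}

```text
clock: 7.28
eef_pos: [0.5322, -0.1936, 0.06]
tool_rot: [[-0.667, 0.745, -0.017], [0.745, 0.666, -0.021], [-0.004, -0.027, -1.0]]
force: [-1.2, -9.6, -1.6]
opening: 0.184
```

```bash
python3 snap.py 4
```

```text
7.325 [ 0.5322 -0.1937  0.06  ] [[-0.662, 0.749, -0.017], [0.749, 0.662, -0.022], [-0.005, -0.027, -1.0]] [ -0.7 -11.1  -2.6] [-3.42 -0.24  0.2 ] 0.186 -140.4
```

>>> {"method": "play_rows", "body": {
  "series": [
    [[0.02,0.02,0],[0,0,0.7]],
    [[0.02,0.02,0],[0,0,0.7]],
    [[0.01,0.01,0],[0,0,0.7]]
  ]
}}

```text
clock: 7.7
eef_pos: [0.5311, -0.1924, 0.0602]
tool_rot: [[-0.412, 0.911, -0.02], [0.911, 0.411, -0.023], [-0.013, -0.028, -1.0]]
force: [-2.6, 1.5, 7.9]
opening: 0.189
```

```bash
python3 snap.py 5
```

```text
7.75 [ 0.5312 -0.1923  0.0603] [[-0.408, 0.913, -0.02], [0.913, 0.407, -0.023], [-0.013, -0.028, -1.0]] [-3.8 -1.3  3.9] [-0.02  1.09  1.03] 0.186 -158.1
```

>>> {"method": "play_rows", "body": {
  "series": [
    [[0,0,0],[0,0,0]],
    [[0,0,0],[0,0,0]],
    [[0,0,0],[0,0,0]],
    [[0,0,0],[0,0,0]],
    [[0,0,0],[0,0,0]],
    [[0,0,-0.8],[0,0,0]],
    [[0,0,-1],[0,0,0]],
    [[0,0,-1],[0,0,0]],
    [[0,0,-1],[0,0,0]]
  ],
  "grip": -1
}}

```text
clock: 8.88
eef_pos: [0.5327, -0.1889, 0.1745]
tool_rot: [[-0.412, 0.911, -0.024], [0.911, 0.411, -0.022], [-0.01, -0.031, -0.999]]
force: [0.6, 0.0, -0.4]
opening: 1.0
```

```bash
python3 snap.py 6; python3 - <<'E'
from h import *
cv2.imwrite("pics/w6.png",load("wrist6")["frame"])
E
```

```text
8.925 [ 0.535  -0.1893  0.179 ] [[-0.412, 0.911, -0.018], [0.911, 0.412, -0.023], [-0.014, -0.026, -1.0]] [ 2.9 -0.7  4.5] [-0.03 -0.47 -0.03] 0.999 -157.6
```

View pics/w6.png

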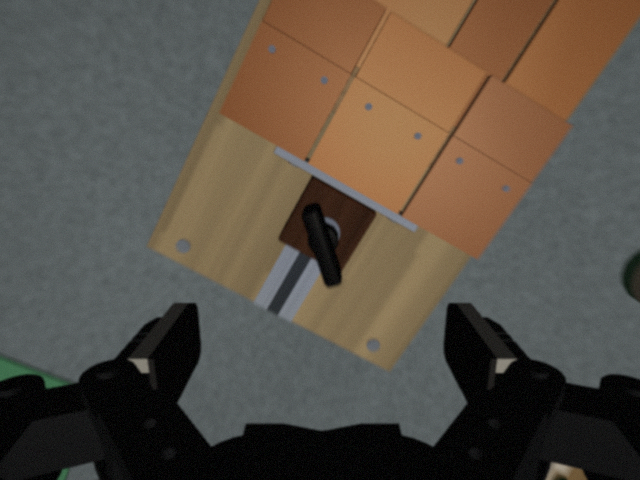

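The bar now runs (311,208)–(333,281), about 81° clockwise from its start, and the plate is flush with the ridge edge from (277,150) to (416,229). The knob is tight. I'll look at the panel on the way to the flashing.

>>> {"method": "play_rows", "body": {
  "series": [
    [[0.71,0.84,-0.3],[0,0,0]],
    [[0.71,0.84,-0.3],[0,0,0]],
    [[0.71,0.84,-0.3],[0,0,0]],
    [[0.71,0.84,-0.3],[0,0,0]],
    [[0.71,0.84,-0.3],[0,0,0]]
  ]
}}

```text
clock: 9.55
eef_pos: [0.608, -0.0371, 0.2216]
tool_rot: [[-0.409, 0.912, -0.015], [0.912, 0.409, -0.022], [-0.014, -0.023, -1.0]]
force: [0.7, 0.2, -0.7]
opening: 0.998
```

>>> {"method": "play_rows", "body": {
  "series": [
    [[0,0,0],[0,0,-0.96]],
    [[0,0,0],[0,0,-0.96]],
    [[0,0,0],[0,0,-0.96]],
    [[0,0,0],[0,0,-0.96]],
    [[0,0,0],[0,0,-0.96]],
    [[0,0,0],[0,0,-0.96]],
    [[0,0,0],[0,0,-0.96]],
    [[0,0,0],[0,0,-0.96]],
    [[0,0,0],[0,0,-0.96]],
    [[0,0,0],[0,0,-0.96]],
    [[0,0,0],[0,0,-0.96]],
    [[0,0,0],[0,0,0]]
  ]
}}

```text
clock: 11.05
eef_pos: [0.6088, -0.034, 0.2191]
tool_rot: [[-0.93, -0.368, -0.016], [-0.368, 0.93, -0.022], [0.023, -0.014, -1.0]]
force: [-0.1, -0.5, 0.4]
opening: 0.999
```

```bash
python3 snap.py 7
```

```text
11.1 [ 0.6088 -0.0341  0.2191] [[-0.93, -0.366, -0.016], [-0.366, 0.93, -0.022], [0.023, -0.014, -1.0]] [-0.3 -0.9  0.2] [ 0.11 -0.01 -0.05] 0.999 -84.7
```

View pics/wrist7.png

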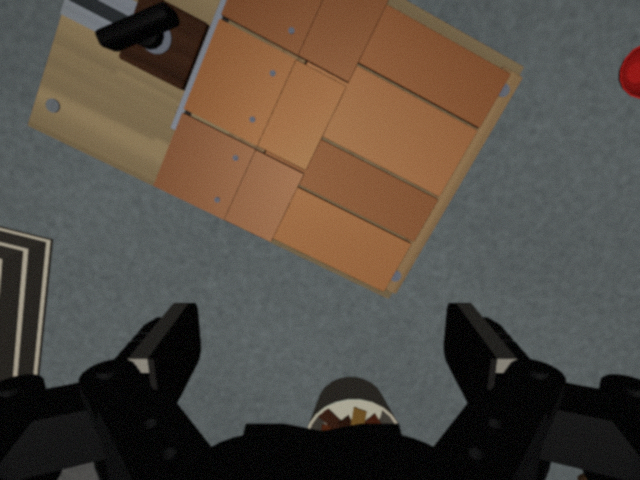

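Visible here: butt corner at (272,241), ridge corner at (156,186), eave corner at (511,72), and the eave line running to (410,242).

```bash
python3 - <<'E'
from h import *
w=load("wrist7");w0=load("wrist0");w6=load("wrist6");s0=load("scene0")
P=[((98,-100),(156,186),.045),((98,0),(272,241),.045),((0,0),(327.5,126),.045),((-98,106),(511,72),.033),((-98/2*0-0,106),(439,195),.033)]
# rigid fit on corners
W=np.array([onz(w,q,z)[:2]*1e3 for _,q,z in P]);print(W.round(1).tolist())
M=np.array([p for p,_,_ in P],float)[[0,1,3]];V=W[[0,1,3]]
H=(M-M.mean(0)).T@(V-V.mean(0));U,S,T=np.linalg.svd(H);R=T.T@U.T;t=V.mean(0)-R@M.mean(0)
print("yaw",np.degrees(np.arctan2(R[1,0],R[0,0])),"org",t,"res",(V-(M@R.T+t)).round(1).tolist())
# height check: butt corner in wrist0 and wrist7; ridge
print("butt +x tri",tri((w,(272,241)),(w6,(575,124))), "eave-x tri", tri((w,(511,72)),(s0,(316.5,221))))
E
```

```text
[[635.2, -166.0], [643.2, -66.9], [544.1, -58.6], [457.4, 54.3], [560.7, 44.6]]
yaw -4.681823284889967 org [545.86568781 -58.88826644] res [[-0.2, 0.5], [-0.3, -0.0], [0.5, -0.5]]
butt +x tri (array([ 0.64126336, -0.06722174,  0.05403805]), [np.float64(1.0), np.float64(1.0)]) eave-x tri (array([0.45653926, 0.0550836 , 0.0300128 ]), [np.float64(0.2), np.float64(0.2)])
```

>>> {"method": "play_rows", "body": {
  "series": [
    [[-0.09,1,0],[0,0,0.25]],
    [[-0.09,1,0],[0,0,0]],
    [[-0.09,1,0],[0,0,0]],
    [[-0.09,1,0],[0,0,0]],
    [[-0.09,1,0],[0,0,0]],
    [[-0.09,1,0],[0,0,0]],
    [[-0.09,1,0],[0,0,0]],
    [[-0.09,1,0],[0,0,0]],
    [[-0.09,1,0],[0,0,0]],
    [[-0.09,1,0],[0,0,0]],
    [[-0.09,1,0.3],[0,0,0]],
    [[-0.09,1,0.3],[0,0,0]]
  ]
}}

```text
clock: 12.6
eef_pos: [0.5232, 0.3266, 0.1946]
tool_rot: [[-0.957, -0.291, -0.014], [-0.29, 0.957, -0.02], [0.02, -0.015, -1.0]]
force: [0.5, -0.3, 0.1]
opening: 1.0
```

>>> {"method": "play_rows", "body": {
  "series": [
    [[0,0.5,0.4],[0,0,0]],
    [[0,0,0],[0,0,0]]
  ]
}}

```text
clock: 12.85
eef_pos: [0.5176, 0.3423, 0.1805]
tool_rot: [[-0.957, -0.289, -0.016], [-0.288, 0.957, -0.021], [0.021, -0.016, -1.0]]
force: [0.0, -0.6, 0.8]
opening: 0.996
```

```bash
python3 snap.py 8
```

```text
12.9 [0.518  0.342  0.1813] [[-0.957, -0.289, -0.015], [-0.288, 0.957, -0.021], [0.02, -0.015, -1.0]] [ 0.4  0.3 -0.6] [ 0.06 -0.08 -0.  ] 1.0 -124.7
```

View pics/wrist8.png

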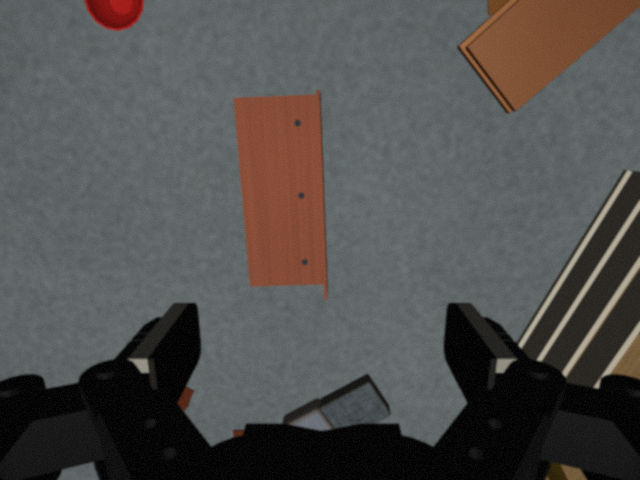

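The flashing's upstand top runs (319,92)–(326,298) and the flange edge runs (235,99)–(250,287).

```bash
cat > rel.py <<'E'
from plant import *
import numpy as np
def rel(target,yawx=None):
    s=read_state();R=s["tool_rot"];d=np.asarray(target)-s["eef_pos"]
    print("units",(R.T@d/.03).round(2),"tilt/yaw turn units",None if yawx is None else rot(R,yawx))
def rot(R,yawx):
    from scipy.spatial.transform import Rotation as Q
    a=np.radians(yawx);x=np.array([np.cos(a),np.sin(a),0]);z=np.array([0,0,-1.]);D=np.c_[x,np.cross(z,x),z]
    return np.degrees(Q.from_matrix(R.T@D).as_rotvec()).round(2)/8
E
python3 - <<'E'
from h import *
from rel import *
w=load("wrist8");d=load("side0")
a,b=onz(w,(319,92),.035),onz(w,(326,298),.035);f,g=onz(w,(235,99),.0025),onz(w,(250,287),.0025)
print((np.array([a,b,f,g])*1e3).round(1).tolist(),np.degrees(np.arctan2(*(b-a)[1::-1])),np.degrees(np.arctan2(*(g-f)[1::-1])))
print(tri((w,(319,92)),(d,(289,331.2))),tri((w,(326,298)),(d,(223.75,316.25))))
y=np.degrees(np.arctan2(*(b-a)[1::-1]))
c=(a+b)/2; n=np.array([np.sin(np.radians(y)),-np.cos(np.radians(y)),0]);c=c+n*.00125;print("centre",c)
rel([c[0],c[1],.012],y-180)
E
```

```text
[[432.4, 311.5, 35.0], [572.2, 359.0, 35.0], [452.8, 251.3, 2.5], [594.8, 299.0, 2.5]] 18.74920393260139 18.56495934622049
(array([0.43093587, 0.31014152, 0.02876569]), [np.float64(1.5), np.float64(1.5)]) (array([0.57296249, 0.35898642, 0.03023831]), [np.float64(1.2), np.float64(1.2)])
centre [0.50271639 0.33406187 0.035     ]
units [ 0.45 -0.02  5.65] tilt/yaw turn units [-0.10875 -0.14625 -0.2475 ]
```

>>> {"method": "play_rows", "body": {
  "series": [
    [[0.45,-0.02,0.5],[-0.11,-0.15,-0.25]],
    [[0,0,0.9],[0,0,0]],
    [[0,0,0.9],[0,0,0]],
    [[0,0,0.9],[0,0,0]],
    [[0,0,0],[0,0,0]]
  ]
}}

```text
clock: 13.52
eef_pos: [0.5078, 0.3338, 0.0868]
tool_rot: [[-0.949, -0.316, 0.005], [-0.316, 0.949, 0.004], [-0.006, 0.002, -1.0]]
force: [0.2, 0.1, 1.0]
opening: 1.001
```

```bash
python3 -c "
from rel import *
rel([.5027,.3341,.009],18.7-180)
s=read_state();print(s['eef_pos'],s['tool_rot'].round(3))"
```

```text
units [0.18 0.06 2.59] tilt/yaw turn units [ 0.0175   0.04375 -0.0375 ]
[0.50783858 0.33384047 0.08684175] [[-0.949 -0.316  0.005]
 [-0.316  0.949  0.004]
 [-0.006  0.002 -1.   ]]
```

>>> {"method": "play_rows", "body": {
  "series": [
    [[0.18,0.06,0.8],[0.02,0.04,-0.04]],
    [[0,0,0.8],[0,0,0]],
    [[0,0,0.55],[0,0,0]],
    [[0,0,0.2],[0,0,0]],
    [[0,0,0],[0,0,0]]
  ]
}}

```text
clock: 14.15
eef_pos: [0.507, 0.3353, 0.0216]
tool_rot: [[-0.948, -0.319, 0.008], [-0.319, 0.948, 0.006], [-0.009, 0.003, -1.0]]
force: [0.1, 0.6, 0.3]
opening: 1.002
```

```bash
python3 -c "
from rel import *
rel([.5027,.3341,.009],18.7-180)
s=read_state();print(s['eef_pos'],s['force'])"
```

```text
units [0.15 0.01 0.42] tilt/yaw turn units [ 0.0225  0.0675 -0.015 ]
[0.50699447 0.33526811 0.02162601] [0.11948815 0.60460264 0.25856139]
```

>>> {"method": "play_rows", "body": {
  "series": [
    [[0.15,0,0.25],[0.02,0.06,0]],
    [[0,0,0.15],[0,0,0]],
    [[0,0,0],[0,0,0]]
  ]
}}

```text
clock: 14.52
eef_pos: [0.5032, 0.3345, 0.0104]
tool_rot: [[-0.948, -0.319, 0.002], [-0.319, 0.948, 0.002], [-0.003, 0.001, -1.0]]
force: [-0.5, 0.5, -1.0]
opening: 1.002
```

>>> {"method": "play_rows", "body": {
  "series": [
    [[0,0,0],[0,0,0]],
    [[0,0,0],[0,0,0]],
    [[0,0,0],[0,0,0]],
    [[0,0,0],[0,0,0]],
    [[0,0,0],[0,0,0]],
    [[0,0,0],[0,0,0]],
    [[0,0,0],[0,0,0]],
    [[0,0,0],[0,0,0]],
    [[0,0,0],[0,0,0]],
    [[0,0,0],[0,0,0]]
  ],
  "grip": 1,
  "grip_force": 70
}}

```text
clock: 15.78
eef_pos: [0.5035, 0.3349, 0.011]
tool_rot: [[-0.948, -0.319, 0.003], [-0.319, 0.948, 0.003], [-0.003, 0.002, -1.0]]
force: [-0.1, 0.4, 0.0]
opening: 0.02
```

>>> {"method": "play_rows", "body": {
  "series": [
    [[0,0,-0.5],[0,0,0]],
    [[0,0,-1],[0,0,0]],
    [[0,0,-1],[0,0,0]],
    [[0,0,-1],[0,0,0]],
    [[0,0,0],[0,0,0]],
    [[0,0,0],[0,0,0]]
  ]
}}

```text
clock: 16.52
eef_pos: [0.5021, 0.3336, 0.1216]
tool_rot: [[-0.948, -0.318, 0.001], [-0.318, 0.948, 0.002], [-0.002, 0.001, -1.0]]
force: [-1.2, -0.1, -3.1]
opening: 0.014
```

```bash
python3 snap.py 9 wrist scene side; python3 - <<'E'
from h import *
w=load("wrist9");f=w["frame"];hsv=cv2.cvtColor(f,cv2.COLOR_BGR2HSV)
h8=cv2.cvtColor(load("wrist8")["frame"],cv2.COLOR_BGR2HSV);print("ref hsv",h8[200,270],h8[200,323])
m=((hsv[...,0]<14)&(hsv[...,1]>90)&(hsv[...,2]>40)).astype(np.uint8)
for k in sorted(cv2.findContours(m,0,1)[0],key=cv2.contourArea)[-4:]: print(cv2.contourArea(k),cv2.boundingRect(k),cv2.approxPolyDP(k,4,True)[:,0].tolist())
E
```

```text
16.675 [0.5023 0.3336 0.121 ] [[-0.948, -0.319, 0.001], [-0.319, 0.948, 0.001], [-0.001, 0.001, -1.0]] [-0.1  0.6 -1.2] [ 0.02  0.   -0.05] 0.015 -123.6
ref hsv [  8 156 139] [  7 122 113]
387.0 (175, 401, 25, 30) [[197, 401], [175, 414], [178, 430], [199, 416]]
1115.5 (36, 0, 69, 25) [[36, 1], [55, 19], [73, 24], [92, 17], [104, 0]]
13511.0 (495, 0, 145, 141) [[639, 0], [563, 0], [555, 8], [550, 5], [541, 21], [495, 59], [548, 139], [562, 138], [639, 79]]
41577.0 (139, 93, 189, 339) [[140, 99], [170, 363], [217, 343], [237, 347], [241, 356], [264, 351], [276, 333], [281, 307], [300, 301], [304, 287], [315, 287], [319, 397], [313, 400], [311, 428], [325, 430], [326, 94], [318, 93], [316, 99]]
```

View pics/wrist9.png

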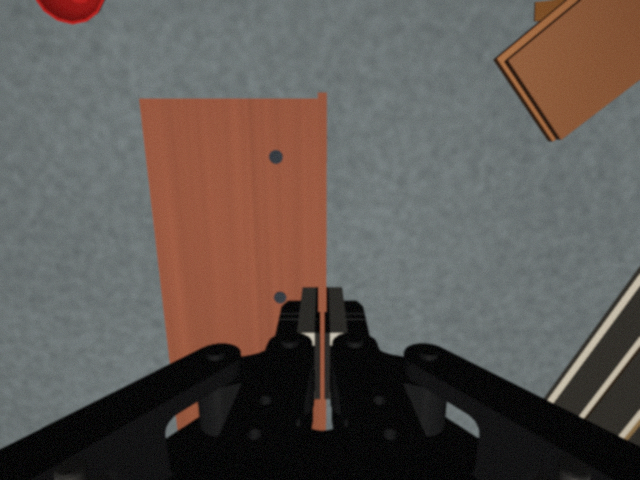

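The flashing is held square, with its flange corner at (140,99) and the far upstand end at (322,93). Next I'll measure its offset in the tool frame.

```bash
python3 - <<'E'
from h import *
from rel import *
w=load("wrist9");s=read_state();T,R=s["eef_pos"],s["tool_rot"]
t=lambda q,dz:print(q,(R.T@(onz(w,q,T[2]+dz)-T)*1e3).round(1))
t((140,99),-.0085);t((318,93),.024);t((326,94),.024);t((170,363),-.0085)
t((313,430),.024);t((327,430),.024)
sc=load("scene9");sd=load("side9")
for c,n in((sc,"scene"),(sd,"side")):
  h=cv2.cvtColor(c["frame"],cv2.COLOR_BGR2HSV);m=((h[...,0]<12)&(h[...,1]>90)&(h[...,2]>40)).astype(np.uint8)
  p=proj(c,T)
  for k in cv2.findContours(m,0,1)[0]:
    if cv2.contourArea(k)>150 and abs(cv2.pointPolygonTest(k,tuple(map(float,p)),True))<60: print(n,p.round(),cv2.approxPolyDP(k,2,True)[:,0].tolist())
E
```

```text
(140, 99) [ 76.3 -64.1   8.4]
(318, 93) [ 76.3  -1.5 -24.1]
(326, 94) [ 76.    0.7 -24.1]
(170, 363) [-29.  -64.3   8.5]
(313, 430) [-34.6  -3.5 -24. ]
(327, 430) [-34.6   1.3 -24. ]
scene [405. 167.] [[385, 149], [384, 156], [372, 170], [417, 193], [427, 180], [429, 172], [412, 163], [408, 169], [403, 167], [402, 161]]
side [252. 292.] [[252, 296], [287, 303], [297, 284], [258, 276], [257, 294]]
side [252. 292.] [[219, 278], [221, 289], [246, 294], [244, 286], [235, 284], [229, 279], [230, 276], [227, 279]]
```

>>> {"method": "play_rows", "body": {
  "series": [
    [[0.16,-0.95,-0.1],[0,0,0]],
    [[0.16,-0.95,0],[0,0,0]],
    [[0.16,-0.95,0],[0,0,0]],
    [[0.16,-0.95,0],[0,0,0]],
    [[0.16,-0.95,0],[0,0,0]],
    [[0.16,-0.95,0],[0,0,0]],
    [[0.16,-0.95,0],[0,0,0]],
    [[0.16,-0.95,0],[0,0,0]],
    [[0.16,-0.95,0],[0,0,0]],
    [[0.16,-0.95,0],[0,0,0]],
    [[0.16,-0.5,0],[0,0,0]],
    [[0,0,0],[0,0,0]]
  ]
}}

```text
clock: 18.18
eef_pos: [0.5438, 0.0206, 0.1139]
tool_rot: [[-0.948, -0.319, -0.016], [-0.319, 0.948, -0.01], [0.019, -0.004, -1.0]]
force: [-0.5, 0.9, -1.9]
opening: 0.013
```

>>> {"method": "play_rows", "body": {
  "series": [
    [[0,0,0],[0,0,0.7]],
    [[0,0,0],[0,0,0.7]],
    [[0,0,0],[0,0,0.7]],
    [[0,0,0],[0,0,0.7]],
    [[0,0,0],[0,0,0]]
  ]
}}

```text
clock: 18.8
eef_pos: [0.5432, 0.0239, 0.1125]
tool_rot: [[-0.997, 0.075, -0.018], [0.075, 0.997, -0.01], [0.017, -0.012, -1.0]]
force: [0.2, -0.1, -2.6]
opening: 0.013
```

```bash
python3 -c "
from rel import *
rel([.5536,.0199,.08],175.3)
s=read_state();print(s['eef_pos'],s['force'],s['opening'])"
```

```text
units [-0.38 -0.09  1.08] tilt/yaw turn units [-0.08375 -0.125    0.0475 ]
[0.54317158 0.0239128  0.11251003] [ 0.23539429 -0.12198685 -2.55675069] 0.013198655601997423
```

>>> {"method": "play_rows", "body": {
  "series": [
    [[-0.38,-0.09,0.5],[-0.08,-0.12,0.05]],
    [[0,0,0.4],[0,0,0]],
    [[0,0,0],[0,0,0]]
  ]
}}

```text
clock: 19.18
eef_pos: [0.5539, 0.0216, 0.0844]
tool_rot: [[-0.997, 0.075, -0.001], [0.075, 0.997, -0.0], [0.001, -0.001, -1.0]]
force: [0.4, 0.6, -2.3]
opening: 0.016
```

```bash
python3 snap.py 10; python3 - <<'E'
from h import *
from rel import *
rel([.5536,.0199,.048],175.3)
w=load("wrist10");s=read_state();T,R=s["eef_pos"],s["tool_rot"];print(T,s["force"])
# expected pixels
P=lambda x,y,z:proj(w,[.5459+x*.9966+y*.0819,-.0589-x*.0819+y*.9966,.015+z])
print("panel eave -x",P(-.098,.106,.018),"butt-x",P(-.098,0,.030))
print("flash corner exp",proj(w,T+R@[.0762,-.0642,.0085]))
cv2.imwrite("pics/w10.png",w["frame"])
E
```

```text
19.225 [0.5544 0.0217 0.0849] [[-0.997, 0.075, -0.0], [0.075, 0.997, -0.0], [-0.0, -0.0, -1.0]] [-0.4 -0.4 -2.1] [0.05 0.03 0.03] 0.019 -116.8
units [ 0.02 -0.06  1.23] tilt/yaw turn units [-0.0025   0.       0.04875]
[0.55435505 0.02167117 0.08493304] [-0.35456371 -0.4033948  -2.05913719]
panel eave -x [382.56749508  47.69408465] butt-x [125.55583188  40.70665209]
flash corner exp [139.21448157  99.52190886]
```

>>> {"method": "play_rows", "body": {
  "series": [
    [[0.02,-0.06,0.4],[0,0,0.06]],
    [[0,0,0.4],[0,0,0]],
    [[0,0,0.25],[0,0,0]],
    [[0,0,0],[0,0,0]]
  ]
}}

```text
clock: 19.73
eef_pos: [0.5535, 0.0201, 0.0517]
tool_rot: [[-0.997, 0.083, 0.0], [0.083, 0.997, -0.0], [-0.0, -0.0, -1.0]]
force: [-0.7, 0.8, -1.8]
opening: 0.013
```

>>> {"method": "play_rows", "body": {
  "series": [
    [[0,0,0.12],[0,0,0.02]],
    [[0,0,0.06],[0,0,0]],
    [[0,0,0.05],[0,0,0]]
  ]
}}

```text
clock: 20.1
eef_pos: [0.554, 0.0202, 0.0449]
tool_rot: [[-0.996, 0.086, 0.001], [0.086, 0.996, -0.0], [-0.001, -0.0, -1.0]]
force: [0.6, -0.3, -2.3]
opening: 0.015
```

```bash
python3 -c "
from rel import *
rel([.5536,.0199,.044],175.3)
s=read_state();print(s['eef_pos'],s['force'],s['moment'],s['opening'])"
```

```text
units [ 0.01 -0.01  0.03] tilt/yaw turn units [-0.       0.0075  -0.02625]
[0.55401332 0.02020152 0.04488195] [ 0.59843433 -0.25565279 -2.28149272] [ 1.32190000e-01 -1.69916384e-03  2.22339528e-05] 0.015400464513566085
```

>>> {"method": "play_rows", "body": {
  "series": [
    [[0,0,0.06],[0,0,-0.02]],
    [[0,0,0.06],[0,0,0]]
  ]
}}

```text
clock: 20.35
eef_pos: [0.5541, 0.0202, 0.0439]
tool_rot: [[-0.997, 0.082, 0.002], [0.082, 0.997, -0.001], [-0.002, -0.0, -1.0]]
force: [-11.1, 1.9, 24.7]
opening: 0.017
```

```bash
python3 snap.py 11 wrist side; python3 -c "
from h import *
cv2.imwrite('pics/m11.png',np.hstack([cv2.resize(load('wrist11')['frame'],(480,360)),crop(load('side11')['frame'],280,180,128,144,320,360)]))"
```

```text
20.45 [0.5541 0.0202 0.0439] [[-0.997, 0.082, 0.002], [0.082, 0.997, -0.0], [-0.002, -0.0, -1.0]] [-7.6  1.7 16.3] [ 0.4   2.67 -0.1 ] 0.019 -117.1
```

Contact came at TCP z 0.0439, as predicted. Now sliding toward the pocket with light contact.

>>> {"method": "play_rows", "body": {
  "series": [
    [[0,0,-0.01],[0,0,0]],
    [[0,-0.2,0.01],[0,0,0]],
    [[0,-0.2,0.01],[0,0,0]],
    [[0,0,0],[0,0,0]]
  ]
}}

```text
clock: 20.95
eef_pos: [0.5532, 0.0073, 0.044]
tool_rot: [[-0.997, 0.082, 0.003], [0.082, 0.997, -0.0], [-0.003, 0.0, -1.0]]
force: [-0.8, -0.5, 0.7]
opening: 0.011
```

```bash
cat > pan.py <<'E'
from rel import *
s=read_state();T=s["eef_pos"];d=(T+s["tool_rot"]@[.0012,.0008,.011]-[.5459,-.0589,.015])*1e3
c,n=.9966,.0819
print("flashing org in panel",(d[0]*c-d[1]*n).round(1),(d[0]*n+d[1]*c).round(1),d[2].round(1),"F",s["force"].round(1),"M",s["moment"].round(2),s["opening"].round(3),s["clock"],"turn",rot(s["tool_rot"],175.3))
E
python3 pan.py
```

```text
Traceback (most recent call last):
  File "pan.py", line 4, in <module>
    print("flashing org in panel",(d[0]*c-d[1]*n).round(1),(d[0]*n+d[1]*c).round(1),d[2].round(1),"F",s["force"].round(1),"M",s["moment"].round(2),s["opening"].round(3),s["clock"],"turn",rot(s["tool_rot"],175.3))
                                                                                                                                                   ^^^^^^^^^^^^^^^^^^
AttributeError: 'float' object has no attribute 'round'
```

>>> {"method": "play_rows", "body": {
  "series": [
    [[0,-0.15,0.005],[0,0,0]],
    [[0,-0.15,0.005],[0,0,0]],
    [[0,-0.15,0.005],[0,0,0]]
  ]
}}

```text
clock: 21.32
eef_pos: [0.5532, -0.0063, 0.044]
tool_rot: [[-0.997, 0.081, 0.005], [0.081, 0.997, 0.0], [-0.005, 0.001, -1.0]]
force: [0.4, 1.6, 1.1]
opening: 0.017
```

```bash
sed -i 's/s\["opening"\].round(3)/s["opening"]/' pan.py; python3 pan.py
```

```text
flashing org in panel 1.8 53.8 18.0 F [0.4 1.6 1.1] M [0.5  0.06 0.02] 0.017398212950001504 21.325 turn [0.00625 0.03375 0.0075 ]
```

>>> {"method": "play_rows", "body": {
  "series": [
    [[0.03,-0.15,0.005],[0,0.02,0]],
    [[0.03,-0.15,0.005],[0,0.01,0]],
    [[0,-0.15,0.005],[0,0,0]],
    [[0,-0.15,0.005],[0,0,0]]
  ]
}}

```text
clock: 21.82
eef_pos: [0.5507, -0.025, 0.044]
tool_rot: [[-0.997, 0.081, 0.002], [0.081, 0.997, 0.001], [-0.002, 0.002, -1.0]]
force: [0.0, 1.8, 3.2]
opening: 0.01
```

```bash
python3 pan.py
```

```text
flashing org in panel 0.9 35.0 18.0 F [0.  1.8 3.2] M [ 0.8  -0.05  0.02] 0.010455739347835117 21.825 turn [0.01125 0.01625 0.01   ]
```

>>> {"method": "play_rows", "body": {
  "series": [
    [[0.01,-0.1,0.005],[0,0,0]],
    [[0.01,-0.05,0.005],[0,0,0.01]],
    [[0,-0.04,0.005],[0,0,0]]
  ]
}}

```text
clock: 22.2
eef_pos: [0.5505, -0.0306, 0.044]
tool_rot: [[-0.997, 0.082, 0.004], [0.082, 0.997, 0.002], [-0.004, 0.003, -1.0]]
force: [-0.8, 8.8, 5.2]
opening: 0.016
```

```bash
python3 pan.py
```

```text
flashing org in panel 1.1 29.4 18.0 F [-0.8  8.8  5.2] M [ 3.06  0.3  -0.13] 0.015693082616281807 22.2 turn [ 0.01875  0.02875 -0.0025 ]
```

>>> {"method": "play_rows", "body": {
  "series": [
    [[0,-0.05,0.01],[0.01,0.02,0]],
    [[0,-0.05,0.03],[0.01,0.02,0]]
  ]
}}

```text
clock: 22.45
eef_pos: [0.5505, -0.0308, 0.0439]
tool_rot: [[-0.997, 0.083, -0.0], [0.083, 0.997, 0.003], [0.0, 0.003, -1.0]]
force: [-7.3, 14.5, 19.7]
opening: 0.016
```

```bash
python3 pan.py
```

```text
flashing org in panel 1.1 29.2 17.9 F [-7.3 14.5 19.7] M [ 5.12  2.69 -0.17] 0.016078384705060487 22.45 turn [ 0.02375 -0.0025  -0.005  ]
```

The flange edge is against the batten: a 14 N push gave no further motion. Final press and check view.

>>> {"method": "play_rows", "body": {
  "series": [
    [[0,-0.015,0.04],[0,0,0]],
    [[0,-0.015,0.045],[0,0,0]]
  ]
}}

```text
clock: 22.7
eef_pos: [0.5505, -0.0307, 0.0439]
tool_rot: [[-0.997, 0.082, 0.001], [0.082, 0.997, 0.004], [-0.001, 0.004, -1.0]]
force: [-7.4, 5.9, 19.1]
opening: 0.014
```

```bash
python3 snap.py 12 wrist side scene; python3 pan.py; python3 - <<'E'
from h import *
a=load("wrist12")["frame"]
m=np.vstack([np.hstack([crop(a,0,0,640,480),crop(load("side12")["frame"],280,180,160,120)]),np.hstack([crop(a,60,30,280,210),crop(load("scene12")["frame"],205,220,160,120)])])
cv2.imwrite("pics/m12.png",m)
E
```

```text
22.85 [ 0.5505 -0.0307  0.0439] [[-0.997, 0.082, 0.001], [0.082, 0.997, 0.004], [-0.001, 0.004, -1.0]] [-5.2  6.4 16.6] [ 2.07  1.97 -0.2 ] 0.015 -111.5
flashing org in panel 1.0 29.4 17.9 F [-5.2  6.4 16.6] M [ 2.07  1.97 -0.2 ] 0.015284506662857819 22.85 turn [0.02875 0.00375 0.0025 ]
```

View pics/m12.png

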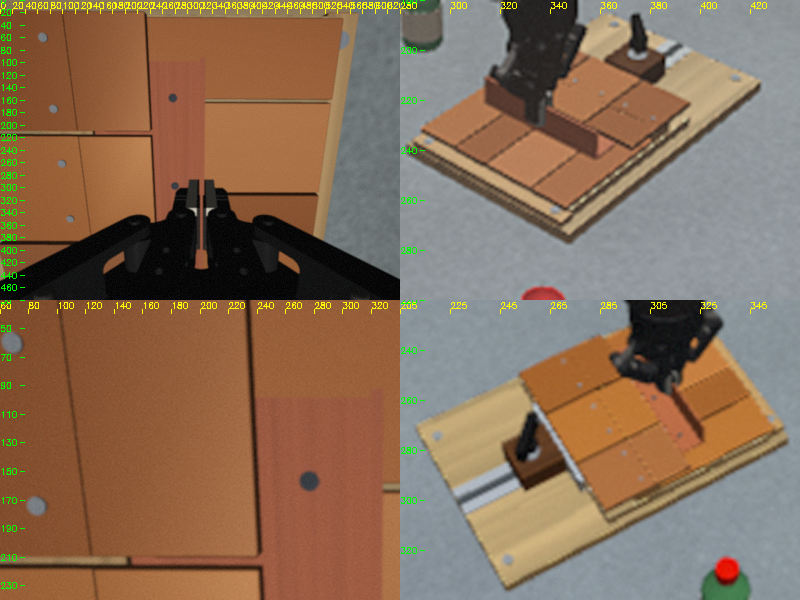

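```bash
python3 - <<'E'
from h import *
w=load("wrist12")
def pan(q,z):
    d=(onz(w,q,z)-[.5459,-.0589,0])*1e3;return np.round([d[0]*.9966-d[1]*.0819,d[0]*.0819+d[1]*.9966],1)
col=cv2.cvtColor(w["frame"],cv2.COLOR_BGR2HSV)[:60,450].tolist();print([(i,c) for i,c in enumerate(col)][8:40:2])
print(pan((240,99),.0355),pan((450,26),.033),pan((128*280/400*1.0+60,30+258*.7),.0355),pan((262*.7+60,30+255*.7),.0355))
E
python3 pan.py
```

```text
[(8, [20, 87, 143]), (10, [20, 91, 137]), (12, [20, 90, 139]), (14, [20, 91, 138]), (16, [19, 94, 138]), (18, [18, 92, 141]), (20, [19, 90, 142]), (22, [19, 91, 143]), (24, [19, 96, 146]), (26, [19, 103, 149]), (28, [15, 124, 130]), (30, [13, 161, 139]), (32, [13, 159, 148]), (34, [12, 159, 151]), (36, [11, 157, 149]), (38, [12, 160, 148])]
[-73.6  -0.5] [-97.3  71.5] [-33.9 -36.4] [-34.7  -1.3]
flashing org in panel 1.0 29.4 17.9 F [-5.2  6.4 16.6] M [ 2.07  1.97 -0.2 ] 0.015284506662857819 22.85 turn [0.02875 0.00375 0.0025 ]
```

>>> {"method": "play_rows", "body": {
  "series": [
    [[0.02,-0.015,0.06],[0,0,0]]
  ],
  "grip_force": 80
}}

```text
clock: 22.98
eef_pos: [0.5505, -0.0306, 0.0439]
tool_rot: [[-0.997, 0.081, 0.003], [0.081, 0.997, 0.004], [-0.002, 0.004, -1.0]]
force: [-5.3, 5.2, 22.0]
opening: 0.012
```

```bash
python3 snap.py 13; python3 pan.py; python3 -c "
from plant import *
sign_off();print(read_state()['force'])"
```

```text
23.025 [ 0.5505 -0.0307  0.0439] [[-0.997, 0.081, 0.003], [0.081, 0.997, 0.004], [-0.003, 0.004, -1.0]] [-5.1  5.  19.4] [ 1.78  1.72 -0.19] 0.014 -111.5
flashing org in panel 1.1 29.4 17.9 F [-5.1  5.  19.4] M [ 1.78  1.72 -0.19] 0.013782984570012457 23.025 turn [0.03125 0.0175  0.00625]
the job is handed in; nothing more can be done
the job is handed in; nothing more can be done
```

The job is done and handed in at about 23 s, with the arm still gripping the upstand and pressing the flashing down on the roof.

- **Stop and knob:** I slid the stop by its knob until it met the ridge edge. A further push did not move it. I then turned the knob clockwise until it blocked. The bar turned about 81° and the plate sits flush with the ridge.
- **Flashing:** I picked it up by the upstand, laid it on the lower shingles and slid it under the three lapped shingles until it met the batten. A 14 N push there gave no more motion.
- **Last checks:** The flashing's origin is about 1 mm off centre, at y = 29.4 mm and z = 17.9 mm of the panel (home is 0, 30 and 18). It is square to within about 0.3°, and I was pressing down with about 19 N.
- **Shingles:** They looked flat in the last picture, and the flange edge in the gap between two of them measured at y ≈ -36 mm against the batten's -35 mm.
- **Small disagreements:** A sideways force of about 5 N stayed on the tool, and the camera heights were several mm off the stated ones at some points. No check failed.

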